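# Lay out a casting set on the firing tray

### The job

Lay out the next casting set on the dark firing tray, each thing standing upright and centred on its own white round setter: the large steel-cased mould on the setter beside the tray's handle, the small steel-cased mould on the setter at the opposite end, and the square white crucible on the setter between them. Then put the knobbed round cover squarely on top of the large mould, knob up. Never tip either mould over on the way; let go of everything at the end.

Things in the scene. Friction and masses are not known exactly. Their poses are not given: they have to be found in the camera images.
- tray: Fixed dark steel firing tray, a flat plate 262 x 100 mm, 8 mm thick, with a low bright steel loop handle (60 mm wide, reaching 40 mm beyond the plate, under 10 mm high) at its +x end. Origin: centre of its underside, on the table; x along its length towards the handle, z up. It may be turned any way on the table.
- setter_handle: Fixed white ceramic disc, 68 mm across and 4 mm thick, lying on the tray at the handle end, 82 mm from the tray's centre. Origin: centre of its underside, 8 mm above the table; its top is 12 mm above the table.
- setter_middle: Like setter_handle, at the tray's centre, between the other two. Its top is 12 mm above the table.
- setter_far: Like setter_handle, at the tray's end away from the handle, 82 mm from the tray's centre. Its top is 12 mm above the table.
- large_mould: Loose large casting mould: upright steel cylinder 60 mm in diameter, 60 mm high, its flat top face pale plaster with a dark round hole mark in the middle, about 0.4 kg. Starts upright on the table. Origin: centre of its underside; z up. Grip it anywhere on its round side.
- small_mould: Loose small casting mould: the same look, 42 mm in diameter, 45 mm high, about 0.16 kg. Starts upright on the table. Origin: centre of its underside; z up.
- crucible: Loose white ceramic crucible, 44 x 44 mm square, 34 mm high, about 0.09 kg, with a round bowl (31 mm across, 24 mm deep) and a pouring lip that sticks out 9 mm at the rim on its +x side. Grip it across its plain +y and -y sides. Starts upright, its x within 0.5 rad of world x; at the end the lip may face any way. Origin: centre of the square underside; z up.
- cover: Loose reddish-brown ceramic cover: disc 54 mm in diameter, 8 mm thick, with an upright round knob 18 mm in diameter and 22 mm tall on its middle (30 mm high in all), about 0.07 kg. Starts flat on the table, knob up. Origin: centre of the disc's underside; z up.
Mind the look-alikes: they are no part of the job. What is shaped like the crucible but blue or green is not meant.

How it is judged:
By the outcome, as a careful person would: the job done as asked, in the order asked, and still so for the second after the job is handed in, with the robot touching nothing.
It also fails if it takes over 102 s, if anything falls off the work surface, if the arm or the gripper's body presses on something with over 40 N, if the wrist force passes 120 N, or if a joint passes its speed limit or range.

### The arm

A 7-joint arm with a two-finger parallel gripper is mounted at the origin on the work surface. World frame = base frame: x ahead of the robot, y to its left, z up, the work surface at z = 0. Lengths are in m, angles in rad, forces in N, time in s.
With the tool pointing down it reaches from about 0.4 to 0.9 m from the base axis. Payload 5.6 kg.
Tool frame: the origin (TCP) lies midway between the tips of the shut fingers; the grasp point (between the pads) lies 19 mm behind it; z points along the fingers, y is the line along which they close (so a half turn about z gives the same grasp; the last joint's range is limited). The gripper opens to 92 mm and grips with 3 to 60 N. Pads are 20 mm wide; open, the fingers measure 128 mm over their backs; the gripper's body (75 mm by 189 mm) begins 69 mm behind the grasp point.
Start: joints at [-1.304, 0.468, -0.012, 1.603, 0.006, 1.071, -0.056], TCP at [0.198, 0.619, 0.215] pointing down, gripper open.
Joint ranges: [-2.53, 2.53], [-0.31, 2.02], [-1.57, 1.55], [0.28, 2.44], [-1.29, 4.43], [0.15, 1.84], [-2.92, 2.92]. Speed limits (rad/s): [2.57, 2.57, 3.14, 3.14, 3.14, 3.14, 3.14].

### API

Orientations are given as a 3x3 rotation matrix whose columns are the frame's x, y, z axes.
In Python, from station import env, effector, solver, viewer, workorder, search_frame, tip_of gives the robot as it stands. Calls block until the motion is done:
- env.reach(position, orientation): joint-space move of the TCP to a pose.
- env.movel(position, frame=None, rate=0.15): straight line of the TCP; frame=None keeps the orientation; rate is the mean speed in m/s.
- env.goto_joints(angles): joint-space move.
- effector.release() and effector.grasp(squeeze=None): open the fingers fully, or close them until they stop; squeeze is the grip in N (None keeps the last).
- env.pause(seconds).
- solver.inverse_kinematics(position, orientation): joint angles nearest the present ones, or None.
- env.sense(): the state.
- viewer.read_camera(name): name is "scene" or "top" or "wrist"; returns (picture, depth): 400x640x3 uint8, red, green, blue; 400x640 float32, m along the optical axis (not along the pixel's ray), 0 where there is no reading.
- viewer.camera_info(name): a dict with "intrinsics" (3x3 intrinsics, pixels), "eye" and "rotation" of the camera in the world; the wrist camera has in their place "T_tool_cam" (4x4, takes a point from camera to tool coordinates, whose origin is the TCP and whose axes are the flange's). Camera axes: x right, y up, looking along -z (the intrinsics and any distortion apply to the point x, -y, -z); pixel columns grow to the right and rows downward; lengths in m; the calibration is good to about 2 mm. The wrist camera is an equidistant fisheye: a pixel r from the principal point sees the ray r / f radians off the axis. A picture is of the moment at which its call begins: read the wrist's pose just before it. camera_info takes no time and is no camera call.
A pose or a line that the arm cannot do raises env.PlanningError and nothing moves.
- workorder.finish_job(): hands the job in; it is judged then, once.
Trained networks look in the newest picture that a camera, given by its name, has taken for a name from the list of things; names that differ only in an ending like _2 or _b are one class to them, and where a whole thing is asked for, a point or a joint stands for the part that bears it (a point fixed in the world has none). Each returns a list of dicts, best first, with "score" (0 to 1); they miss things now and then, are a little off and sometimes report something else, mostly with a low value. They report only what shows in the picture. A call takes as long as a camera call. They do not tell look-alikes from the thing itself.
- search_frame(camera, name): "at" ([x, y, z] in m, in world coordinates, good to about 4 mm: the middle of the surface that is visible of it).
- tip_of(camera, name): "at" ([x, y, z] in m, in world coordinates, good to about 4 mm: a listed point, or the origin of a listed thing).
The state is a dict: "t": time; "joint_positions": joint angles; "joint_velocities": joint speeds; "tau": joint torques, N m; "ee_pos": TCP position; "tcp_rot": TCP orientation; "wrist_force": force on the tool from outside, world axes, zero at the start; "moment": the same for the moment, N m; "gripper_width": finger opening in m; "grasp_force": force on a finger pad.
Only numpy, scipy, OpenCV 4.12 (cv2) and the standard library are available. Lean on these libraries where they do the work, as an engineer would, in place of code of your own. Each camera call takes 0.05 s, during which the arm holds its last target. There are 200 camera calls.

## Working session

There is one attempt and no reset: what is moved stays moved. The work goes in short steps, each a Python script; the robot and the scene stay as the last script left them, time stands still between calls to the robot, and variables do not carry over. Pictures are saved under pics/ and viewed, at most 14 in all, crops included, and the job is handed in when it is done.

```bash
mkdir -p pics; ls; python3 - <<'E'
from station import env,viewer,search_frame,tip_of
import cv2,numpy as np
for c in ("scene","top"):
    p,d=viewer.read_camera(c); cv2.imwrite(f"pics/{c}0.png",p[:,:,::-1]); np.savez(f"{c}0.npz",p=p,d=d)
    i=viewer.camera_info(c); print(c,{k:np.round(v,3).tolist() if not isinstance(v,str) else v for k,v in i.items()})
    for n in ("tray","setter_handle","large_mould","small_mould","crucible","cover"):
        print(n,[(np.round(o["at"],3).tolist(),round(o["score"],2)) for o in tip_of(c,n)])
print(env.sense()["t"])
E
```

```text
pics
scene {'intrinsics': [[489.668, 0.0, 312.93], [0.0, 489.668, 200.444], [0.0, 0.0, 1.0]], 'eye': [1.024, 0.857, 0.763], 'rotation': [[-0.864, -0.283, 0.416], [0.503, -0.514, 0.695], [0.017, 0.81, 0.587]]}
tray [([0.568, 0.015, -0.001], 0.57)]
setter_handle [([0.598, 0.092, 0.007], 0.96)]
large_mould [([0.591, -0.344, 0.001], 0.76)]
small_mould [([0.443, 0.344, 0.001], 0.89)]
crucible [([0.536, -0.196, -0.004], 0.91), ([0.374, -0.184, 0.002], 0.77), ([0.438, -0.275, -0.002], 0.69), ([0.568, 0.017, -0.001], 0.66)]
cover [([0.602, 0.289, -0.003], 0.96)]
top {'intrinsics': [[451.258, 0.0, 322.157], [0.0, 451.258, 195.37], [0.0, 0.0, 1.0]], 'eye': [0.464, 0.019, 0.988], 'rotation': [[-0.015, 0.999, -0.048], [-1.0, -0.013, 0.028], [0.028, 0.049, 0.998]]}
tray [([0.57, 0.014, -0.001], 0.66), ([0.589, -0.341, -0.001], 0.34)]
setter_handle [([0.598, 0.092, 0.008], 0.77)]
large_mould [([0.589, -0.34, -0.0], 0.57)]
small_mould [([0.436, 0.34, 0.004], 0.76)]
crucible [([0.536, -0.196, 0.001], 0.87), ([0.438, -0.276, -0.001], 0.75), ([0.57, 0.019, 0.008], 0.62), ([0.37, -0.188, 0.001], 0.59)]
cover [([0.603, 0.288, 0.001], 0.71)]
0.7
```

View pics/top0.png

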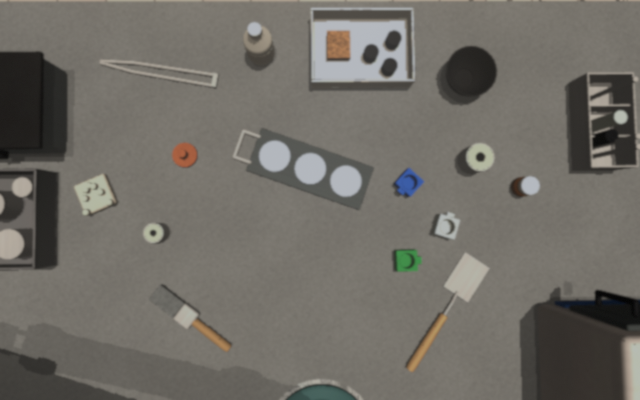

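View pics/scene0.png

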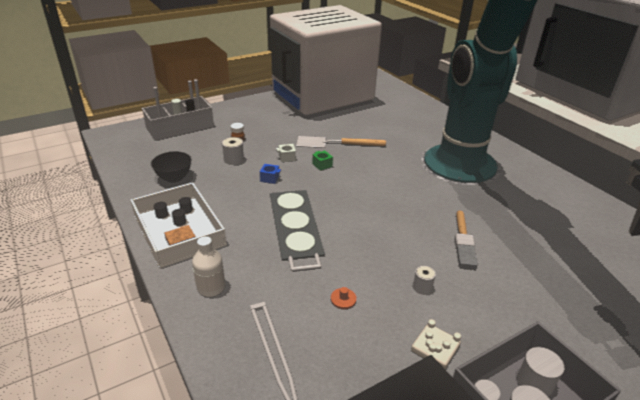

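The top picture shows the tray with its handle to the left at (247,147). Its setters are at (275,156) handle, (310,168) middle and (346,180) far.

Possible mix-ups:
- **Crucible:** white (447,226), blue (407,182), green (407,261). I choose white.
- **Large mould:** (480,157), against the brown-capped jar (525,186) and the small mould (153,233).
- **Cover:** (185,155) is the only reddish knobbed disc.

Next I'll check the choices in one close crop and measure.

```bash
cat > meas.py <<'E'
import numpy as np,cv2
from station import viewer
def cloud(c,d):
    i=viewer.camera_info(c);K=i["intrinsics"];v,u=np.mgrid[0:400,0:640]
    P=np.stack([(u-K[0][2])/K[0][0]*d,-(v-K[1][2])/K[1][1]*d,-d],-1)
    W=P@np.array(i["rotation"]).T+np.array(i["eye"]); W[d<=0]=np.nan
    return W
def plane(c,u,v,z):
    i=viewer.camera_info(c);K=i["intrinsics"]
    r=np.stack([(u-K[0][2])/K[0][0],-(v-K[1][2])/K[1][1],-np.ones(np.shape(u))],-1)@np.array(i["rotation"]).T
    e=np.array(i["eye"]); return e+r*((z-e[2])/r[...,2])[...,None]
def top(W,xy,z,r,tol=.006):
    m=(np.hypot(W[...,0]-xy[0],W[...,1]-xy[1])<r)&(abs(W[...,2]-z)<tol)
    P=W[m][:,:2].astype(np.float32)
    if len(P)<8: return None,None,len(P),None
    (c,rad)=cv2.minEnclosingCircle(P)
    return np.round(P.mean(0),4),np.round(c,4),len(P),(round(rad,4),round(float(np.median(W[m][:,2])),4))
E
python3 - <<'E'
from meas import *
for c in("top","scene"):
    f=np.load(c+"0.npz");W=cloud(c,f["d"])
    for n,xy,z,r in (("large",(.59,-.342),.06,.05),("small",(.44,.342),.045,.04),("cov_knob",(.603,.288),.03,.02),("cov_disc",(.603,.288),.008,.04),("cruc",(.438,-.276),.034,.045)):
        print(c,n,*top(W,xy,z,r,.004 if n=="cov_disc" else .007))
    p=f["p"].astype(int); V,U=np.mgrid[0:400,0:640]
    for n,xy in (("H",(.598,.092)),("M",(.57,.015)),("F",(.545,-.063))):
        Q=plane(c,U,V,.012)
        m=(p.min(2)>(135 if c=="top" else 150))&(np.hypot(Q[...,0]-xy[0],Q[...,1]-xy[1])<.042)
        P=Q[m][:,:2].astype(np.float32); print(c,n,np.round(P.mean(0),4),len(P),cv2.minEnclosingCircle(P), np.nanmedian(W[m][:,2]))
    # crucible rect
    Q=plane(c,U,V,.034);m=(p.min(2)>110)&(np.hypot(Q[...,0]-.438,Q[...,1]+.276)<.05)
    print(cv2.minAreaRect(Q[m][:,:2].astype(np.float32)),m.sum())
p=np.load("top0.npz")["p"][:,:,::-1]
a=cv2.resize(p[130:280,380:540],None,fx=4,fy=4,interpolation=2)
cv2.imwrite("pics/crop.png",a)
E
```

```text
top large [ 0.5848 -0.3382] [ 0.5854 -0.3388] 636 (0.0306, 0.0587)
top small [0.4372 0.3413] [0.4367 0.3421] 339 (0.0214, 0.0445)
top cov_knob [0.6034 0.2879] [0.6038 0.2888] 59 (0.0092, 0.0293)
top cov_disc [0.6034 0.2879] [0.6101 0.2899] 404 (0.0335, 0.0075)
top cruc [ 0.443  -0.2739] [ 0.4409 -0.273 ] 308 (0.0307, 0.0319)
top H [0.5986 0.0946] 763 ((0.5986489653587341, 0.09454330801963806), 0.033885322511196136) 0.01094447362161688
top M [0.5705 0.0174] 765 ((0.5704907178878784, 0.017399493604898453), 0.034010954201221466) 0.010745796480684855
top F [ 0.5421 -0.0594] 760 ((0.5423575043678284, -0.059443455189466476), 0.034086674451828) 0.010801386664300416
((0.43941831588745117, -0.27291080355644226), (0.09212576597929001, 0.09843850880861282), 62.65559387207031) 1001
scene large [ 0.5885 -0.3363] [ 0.5884 -0.3405] 199 (0.0319, 0.0598)
scene small [0.4411 0.3435] [0.4396 0.3407] 268 (0.0231, 0.045)
scene cov_knob [0.6066 0.2886] [0.6052 0.2877] 60 (0.0101, 0.0291)
scene cov_disc [0.6085 0.2916] [0.6067 0.2885] 332 (0.0293, 0.0079)
scene cruc [ 0.4453 -0.2743] [ 0.4426 -0.2758] 128 (0.031, 0.0324)
scene H [0.599  0.0924] 435 ((0.5986844301223755, 0.09187126159667969), 0.03407145291566849) 0.01178639499285472
scene M [0.5706 0.0151] 368 ((0.5705385804176331, 0.014423533342778683), 0.03435152769088745) 0.011800632956066592
scene F [ 0.5424 -0.0617] 317 ((0.5422638058662415, -0.061948902904987335), 0.03419482707977295) 0.011718832348151131
((0.43626075983047485, -0.27776220440864563), (0.08373495936393738, 0.09845586121082306), 61.48508834838867) 353
```

View pics/crop.png

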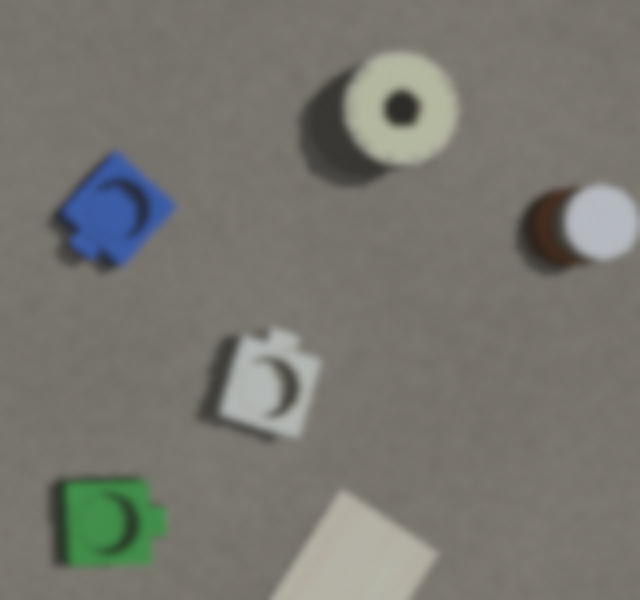

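The crop confirms the white crucible at crop (270,385), which is top pixel (447,226). Its lip points up and slightly right, so its yaw is about -0.31. The blue one is at crop (117,210) and the green at (110,522). The large mould at crop (401,107) has a pale top with a hole, and the capped jar at (600,222) is not it. I'll start with the large mould.

```bash
cat > arm.py <<'E'
import numpy as np
from station import env,effector,solver
H,M,F=np.array([.5987,.0933]),np.array([.5706,.0162]),np.array([.5423,-.0607])
A=np.arctan2(*(H-F)[::-1])+np.pi/2      # close across the tray
def rot(a): return np.array([[-np.sin(a),np.cos(a),0],[np.cos(a),np.sin(a),0],[0,0,-1]]).T
def best(p,a):  # half turn with last joint nearest mid-range
    c=[]
    for k in(-1,0,1):
        q=solver.inverse_kinematics(p,rot(a+k*np.pi))
        if q is not None: c.append((abs(q[6]),a+k*np.pi))
    return min(c)[1]
def say(s):
    e=env.sense();print(s,"t %.1f w %.4f g %.1f"%(e["t"],e["gripper_width"],e["grasp_force"]),np.round(e["ee_pos"],4),np.round(e["wrist_force"],1),np.round(e["joint_positions"][6],2))
def pick(xy,a,z,N,hi=.2,pre=.1):
    env.reach([*xy,hi],rot(a)) ; say("above")
    env.movel([*xy,z],rate=.15); effector.grasp(N); say("grip")
    env.movel([*xy,hi],rate=.15); say("lift")
def place(xy,a,z,hi=.2):
    env.reach([*xy,hi],rot(a))
    env.movel([*xy,z+.015],rate=.15); env.movel([*xy,z],rate=.03); say("down")
    effector.release(); env.movel([*xy,hi],rate=.2); say("up")
E
python3 - <<'E'
from arm import *
from meas import plane
print(plane("top",np.array([446.75]),np.array([225.94]),.034),np.round(env.sense()["tcp_rot"],2),A)
L=[.5872,-.3395]; a=best([*H,.2],A); print(a)
pick(L,a,.02,30); place(H,a,.033)
E
```

```text
[[ 0.44128203 -0.27185338  0.034     ]] [[-0.95  0.3   0.  ]
 [ 0.3   0.95  0.  ]
 [-0.    0.   -1.  ]] 2.790529509823417
5.93212216341321
above t 4.3 w 0.0916 g 0.0 [ 0.5878 -0.3386  0.1999] [-0.6 -1.2 -0.6] 0.5
grip t 6.2 w 0.0596 g 30.0 [ 0.5869 -0.3393  0.0202] [-1.9  1.8  2.7] 0.61
lift t 7.6 w 0.0599 g 30.0 [ 0.5867 -0.339   0.1988] [-0.2  1.7 -4.4] 0.5
down t 11.0 w 0.0595 g 30.0 [0.5987 0.0932 0.0329] [ 0.4  0.4 -3.5] -0.03
up t 12.6 w 0.0922 g 0.0 [0.5978 0.0934 0.1989] [ 0.4 -0.5  0.3] -0.17
```

```bash
cat > look.py <<'E'
from meas import *
def look(items,tag):
    for c in("top","scene"):
        p,d=viewer.read_camera(c);cv2.imwrite(f"pics/{c}_{tag}.png",p[:,:,::-1]);np.savez(f"{c}_{tag}.npz",p=p,d=d);W=cloud(c,d)
        for n,xy,z,r in items: print(c,n,*top(W,xy,z,r))
E
python3 - <<'E'
from arm import *
from look import look
a=best([*F,.2],A); print(a)
pick([.4385,.3413],a,.009,20); place(F,a,.022)
look([("L",H,.072,.045),("S",F,.057,.035)],"1")
E
```

```text
5.93212216341321
above t 13.7 w 0.0919 g 0.0 [0.4395 0.34   0.2   ] [ 0.7 -0.   0.1] -0.71
grip t 16.0 w 0.0417 g 20.0 [0.4383 0.3414 0.009 ] [-1.1  0.6  0.3] -0.49
lift t 17.4 w 0.0415 g 20.0 [0.438  0.3409 0.1992] [ 0.3 -0.1 -1.9] -0.71
down t 20.8 w 0.0415 g 20.0 [ 0.5423 -0.0608  0.0219] [-0.7 -0.5 -2.7] 0.4
up t 22.7 w 0.0919 g 0.0 [ 0.5416 -0.0604  0.199 ] [-0.   0.   0.3] 0.19
top L [0.5975 0.0926] [0.5979 0.0925] 667 (0.0301, 0.0714)
top S None None 0 None
scene L [0.6015 0.0944] [0.5987 0.0923] 389 (0.0323, 0.0721)
scene S [ 0.5454 -0.059 ] [ 0.5434 -0.0599] 144 (0.0243, 0.0566)
```

```bash
python3 - <<'E'
from arm import *
from look import look
ac=best([.4405,-.2735,.2],-.31+np.pi/2); a=best([*M,.2],A); print(ac,a)
pick([.4405,-.2735],ac,.006,10); place(M,a,.019)
env.reach([.603,.288,.2],rot(a))
look([("L",H,.072,.045),("S",F,.057,.035),("C",M,.046,.045)],"2")
p=cv2=None
import cv2
im=cv2.imread("pics/top_2.png");cv2.imwrite("pics/crop2.png",cv2.resize(im[100:230,220:400],None,fx=4,fy=4,interpolation=2))
E
```

```text
-1.8807963267948966 5.93212216341321
above t 23.8 w 0.0917 g 0.0 [ 0.4411 -0.2727  0.1995] [0.6 0.4 0.3] -0.69
grip t 26.0 w 0.0444 g 10.0 [ 0.4405 -0.2736  0.006 ] [ 0.6  0.3 -0.5] -0.47
lift t 27.4 w 0.0436 g 10.0 [ 0.4401 -0.2732  0.1993] [ 0.4  0.1 -0.8] -0.7
down t 30.5 w 0.0440 g 10.0 [0.5706 0.016  0.0189] [-1.  -0.1 -1. ] 0.26
up t 32.4 w 0.0919 g 0.0 [0.5698 0.0165 0.199 ] [ 0.4 -0.5  0.1] 0.07
top L [0.5976 0.0925] [0.5981 0.093 ] 668 (0.03, 0.0714)
top S [ 0.5414 -0.0595] [ 0.542  -0.0602] 313 (0.0212, 0.0562)
top C [0.5713 0.0205] [0.5706 0.0189] 298 (0.0303, 0.0447)
scene L [0.601  0.0941] [0.5983 0.0912] 383 (0.0321, 0.072)
scene S [ 0.545  -0.0585] [ 0.5452 -0.0612] 141 (0.0236, 0.0568)
scene C [0.5714 0.0113] [0.5714 0.0165] 133 (0.0308, 0.0454)
```

View pics/crop2.png

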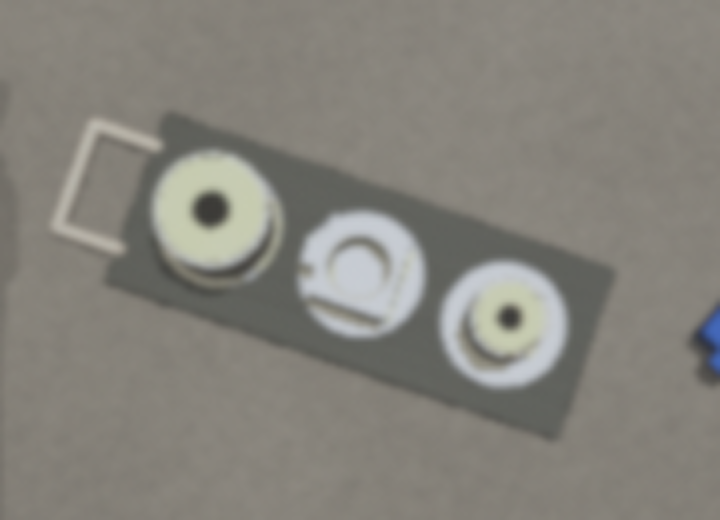

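The crop shows all three upright and centred: the large mould at (211,209) by the handle, the crucible at (358,268) in the middle, and the small mould at (509,317) at the far end. Measured offsets are about 2 mm at most. The cover is next.

```bash
python3 - <<'E'
from arm import *
from look import look
a=best([*H,.25],A)
pick([.604,.2883],a,.0105,10); place([.5985,.093],a,.0832,.25)
env.reach([.45,.3,.3],rot(a))
look([("L",H,.072,.045),("disc",H,.08,.035),("knob",H,.102,.02),("S",F,.057,.035),("C",M,.046,.045)],"3")
import cv2
im=cv2.imread("pics/scene_3.png");cv2.imwrite("pics/crop3.png",cv2.resize(im[150:280,230:370],None,fx=4,fy=4,interpolation=2))
E
```

```text
above t 33.8 w 0.0919 g 0.0 [0.6043 0.2874 0.2002] [-0.2 -0.7 -0.1] -0.34
grip t 36.4 w 0.0176 g 10.0 [0.604  0.2883 0.0105] [ 0.4 -0.6 -0.1] -0.21
lift t 37.8 w 0.0180 g 10.0 [0.6034 0.2882 0.1989] [0.6 0.  0.6] -0.34
down t 40.4 w 0.0177 g 10.0 [0.5985 0.0929 0.0831] [-0.6  0.  -0.4] 0.05
up t 42.5 w 0.0920 g 0.0 [0.5977 0.0932 0.2489] [ 0.3  0.4 -0.5] -0.09
top L [0.5941 0.0891] [0.5978 0.0926] 252 (0.03, 0.0759)
top disc [0.5973 0.0934] [0.5975 0.0935] 484 (0.0275, 0.079)
top knob [0.5978 0.0937] [0.5978 0.0938] 67 (0.009, 0.1006)
top S [ 0.5415 -0.0597] [ 0.5419 -0.0597] 307 (0.0208, 0.056)
top C [0.5712 0.0203] [0.5708 0.0189] 295 (0.0302, 0.0445)
scene L [0.6082 0.1074] [0.6004 0.0932] 144 (0.0298, 0.0724)
scene disc [0.6029 0.0977] [0.6004 0.0926] 264 (0.0286, 0.0796)
scene knob [0.6006 0.0938] [0.5991 0.0928] 42 (0.0105, 0.1012)
scene S [ 0.5453 -0.059 ] [ 0.5451 -0.0602] 142 (0.0232, 0.0565)
scene C [0.5725 0.0076] [0.5717 0.0168] 111 (0.0318, 0.0454)
```

View pics/crop3.png

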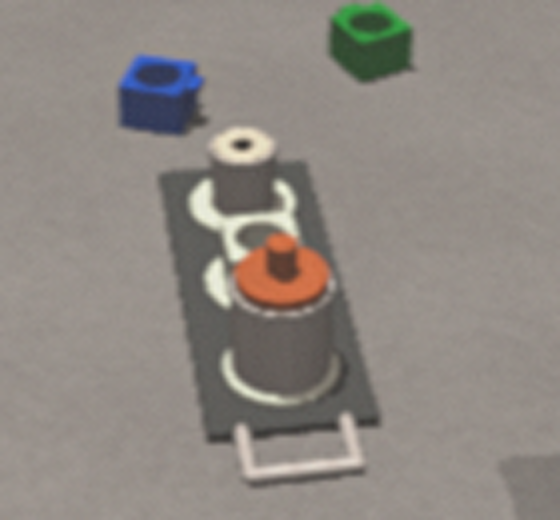

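View pics/top_3.png

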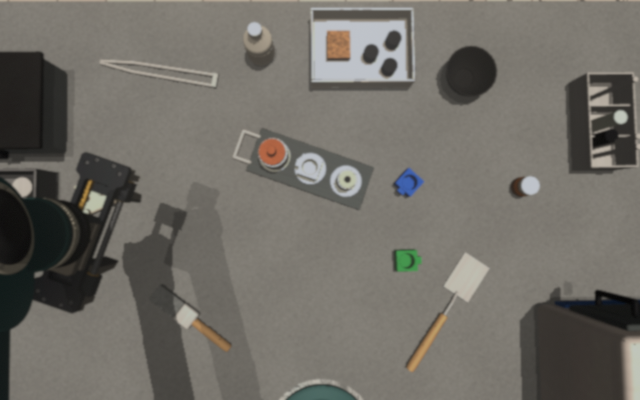

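The cover sits flat and centred on the large mould at top pixel (272,152). The crucible is at (310,168), the small mould is at (346,180), and the arm is clear of everything. I'm handing in.

```bash
python3 -c "
from station import workorder
print(workorder.finish_job())"
```

```text
the job is handed in; nothing more can be done
None
```

The casting set is laid out on the tray as asked, with everything upright and measured about 2 mm or less off centre and the cover knob-up on the large mould; it was handed in at about 44 s of the 102 s allowed, with no verdict returned.

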